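# Zero the coffee grinder on the mahjong table and back it off six clicks

### The job

Set the hand coffee grinder for the next pot: turn its black ribbed adjusting ring clockwise (seen from above) until you just feel the burrs touch, without jamming them, then back the ring off exactly six clicks and let go of it. Leave the crank, dice cup, saucer and tongs where they are.

Things in the scene. Friction and masses are not known exactly. Their poses are not given: they have to be found in the camera images.
- mill: hand coffee grinder, upright, held fast to the table by its suction foot. From below: black rubber foot 104 mm across with a red lever at -x, glass jar 62 mm across, aluminium body 56 mm across with a dark wood band (its top 158 mm above the table), dark neck 38 mm across, adjusting ring, bare shaft end. Origin at the centre of its underside, z up along its axis.
- ring_center (a point): centre of the adjusting ring, on the grinder's upright axis, half-way up the ring (190 mm above the table). The ring is black, ribbed, 50 mm across, 24 mm high; a steel shaft end 9 mm across stands 14 mm above it. This point and its axes are fixed to the grinder and do not turn with the ring. Clockwise from above closes the burrs, counter-clockwise opens them.
- adjuster: the inner burr's screwed spindle with the ring; origin on the axis at the ring's underside. It rises only 0.1 mm a click, too little to set by measuring, and its axes do not turn. The ring has 16 even clicks a turn (22.5 degrees; 16 like ribs, one a click), starts 4 to 7 clicks open and turns to 12. Leaving a click takes up to 0.15 N m, none at the crest; let go, it drops into the nearest click.
- burr: outer burr, hidden in the grinder; origin on the axis, level with adjuster's at first touch. From touch the ring's resistance climbs steeply, about 3 to 5 N m per radian; over 1 N m jams the burrs. Touch comes at the bottom of a click (within 0.1 click), which counts as zero; let go there, the ring stays. Each crest passed in backing off, half a click from the bottoms, is one click.
- crank: the grinder's crank, taken off and lying on its side on the table: flat steel arm 118 mm long (along its x), steel hub, wooden knob 24 mm across; 24 mm high. Origin at the table under the arm's middle.
- dice_cup: red plastic dice cup, 80 mm across at the rim and 92 mm high, standing upright. Origin at the centre of its underside.
- saucer: clear glass saucer, 124 mm across, 18 mm high. Origin at the centre of its underside.
- tongs: chrome chip tongs lying flat, 160 mm long (along x), 50 mm wide, 10 mm high. Origin at the table under their middle.
Not all that is in view belongs to the job. Several things have the shape of the mill; the one meant has the colours described above.

How it is judged (in metres and radians):
On the way, in this order (a step that is already met when the one before it is completed fails the run):
1. the ring is turned in until the burrs touch (contact force between burr and anything else above 2 N), for 0.1 s.
2. the ring is backed off to the sixth click (z of adjuster in the frame of burr between 0.000545 and 0.00064 m), for 0.2 s.
At the end, for the whole second after the job is handed in: The burrs have been brought to touch and the ring then rests, released, in the sixth click open from touch (burr gap 0.59 mm, within 0.045 mm, that is less than half a click either way) (all of step 2 and linear speed of adjuster below 0.001 m/s).
It fails at once if the burrs are jammed together: more than 50 N between them, which is 1 N m on the ring (contact force between burr and anything else above 50 N).
It fails at once if the crank is moved by more than 15 mm (distance of crank from where it was at the start of the episode above 0.015 m).
It fails at once if the dice cup is moved by more than 15 mm or tipped (distance of dice_cup from where it was at the start of the episode above 0.015 m or angle between dice_cup's own z axis and vertical above 0.3 rad).
It fails at once if the saucer is moved by more than 15 mm (distance of saucer from where it was at the start of the episode above 0.015 m).
It fails at once if the tongs are moved by more than 15 mm (distance of tongs from where it was at the start of the episode above 0.015 m).
It also fails if it takes over 72 s, if anything falls off the work surface, if the arm or the gripper's body presses on something with over 40 N, if the wrist force passes 120 N, or if a joint passes its speed limit or range.

### The arm

A 7-joint arm with a two-finger parallel gripper is mounted at the origin on the work surface. World frame = base frame: x ahead of the robot, y to its left, z up, the work surface at z = 0. Lengths are in mm, angles in degrees, forces in N, time in s.
With the tool pointing down it reaches from about 400 to 900 mm from the base axis. Payload 5.6 kg.
Tool frame: the origin (TCP) lies on the mounting face of the last link; the fingertips stand 190 mm ahead of it and the grasp point (between the pads) lies 171 mm ahead of it (ctrl.pinch_z is the distance from the TCP to the grasp point, in mm); z points along the fingers, y is the direction in which the jaws open and shut (so a half turn about z gives the same grasp; the last joint's range is limited). The gripper opens to 92 mm and grips with 3 to 60 N. Pads are 20 mm wide; open, the fingers measure 128 mm over their backs; the gripper's body (75 mm by 189 mm) begins 69 mm behind the grasp point.
Start: joints at [-79.297, 26.786, -0.665, 91.828, 0.344, 61.387, -3.226], TCP at [148.092, 632.906, 404.692] pointing down, gripper open.
Joint ranges: [-144.91, 144.91], [-17.63, 115.5], [-89.93, 88.59], [15.96, 139.68], [-74.01, 254.01], [8.47, 105.57], [-167.45, 167.45]. Speed limits (degrees/s): [147.25, 147.25, 180, 180, 180, 180, 180].

### API

Orientations are given as a 3x3 rotation matrix whose columns are the frame's x, y, z axes.
In Python, from workcell import monitor, eyes, ticket, ctrl gives the robot as it stands.
- The arm moves only by the shell command python3 -m inch 'ROWS' [OPENING] [FORCE]. ROWS is JSON, one flat list of numbers, 4 for each row, row after row: the shift along the tool's x, y, z in mm, then the turn about the tool's z in degrees. A call has 1 to 10 rows; each row shifts and turns the pose as measured when the row begins, along the tool's axes as they then stand; what a row does not reach is not made up. A row lasts 1/8 s, in which the tool goes at most 62.5 mm and 10.7 degrees, less where a joint would pass 70% of its speed; a pose out of reach is approached as far as the arm can. A call is refused whole if a number of a shift passes 62.5 or a number of a turn 10.7, either way. A call with a gripper value outside its range is refused whole. OPENING is the finger opening in mm, from 0 to 91.9, set as the call begins (- or left out, the last holds). The fingers move at their own pace and stop on an object; FORCE is the grip in N (left out, the last holds). Time passes only in rows, so rows that do not move let the fingers close. It gives the time, the measured TCP pose, the force and the opening at its end, in the units of the state.
- monitor.get_state(): the state, without advancing time (a new reading comes with each control period).
- eyes.read_camera(name): name is "side" or "top" or "wrist"; returns a dict with "color" (400x640x3 uint8, red, green, blue), "z_map" (400x640 float32, mm along the optical axis (not along the pixel's ray), 0 where there is no reading), "mtx" (3x3 intrinsics, pixels), "k1" (the pictures are not rectified: a ray, as slopes to the right and down, at radius r is drawn at 1 + k1 r^2 times it, then the intrinsics apply), "R" (3x3) and "t" (3): a world point X has camera coordinates R X + t. Camera axes: x right, y down, z forward; pixel columns grow to the right and rows downward; lengths in mm; the calibration is good to about 2 mm. A picture is of the moment at which its call begins.
- ticket.sign_off(): hands the job in, once; it reports no verdict.
The state is a dict: "t": time; "q": joint angles; "joint_vel": joint speeds; "tau": joint torques, N m; "eef_pos": TCP position; "ee_rot": TCP orientation; "contact_force": force on the tool from outside, world axes, zero at the start; "torque": the same for the moment, N m; "width": finger opening in mm.
Only numpy, scipy, OpenCV 4.12 (cv2) and the standard library are available. Lean on these libraries where they do the work, as an engineer would, in place of code of your own. Each camera call takes 0.05 s, during which the arm holds its last target.

## Working session

There is one attempt and no reset: what is moved stays moved. The work goes in short steps, Python scripts to look and compute and a shell command to move; the robot and the scene stay as the last step left them, time stands still between calls to the robot, and variables do not carry over. Pictures are saved under pics/ and viewed, and the job is handed in when it is done.

```bash
ls; mkdir -p pics; python3 - <<'E'
from workcell import monitor, eyes, ticket, ctrl
import cv2
s=monitor.get_state()
for k,v in s.items(): print(k,v)
print(ctrl.pinch_z)
for n in("top","side","wrist"):
    c=eyes.read_camera(n); cv2.imwrite(f"pics/{n}0.png",c["color"][:,:,::-1]); print(n,c["mtx"],c["k1"],c["R"],c["t"])
E
```

```text
pics
t 0.0
q [-79.29505194  26.83539796  -0.66260158  91.88007731   0.34412454
  61.3857555   -3.22662135]
joint_vel [ 0.03436992 -0.05456676 -0.00551078 -0.03597771 -0.0135881   0.06911088
 -0.03634256]
tau [-4.83102231e-04 -5.20566630e+01 -1.28736848e-02 -2.43749106e+01
 -5.66074031e-02  1.71681127e-02  1.72733494e-04]
eef_pos [148.09267421 632.65478069 403.75295632]
ee_rot [[-9.73678493e-01  2.27925706e-01 -2.52946411e-04]
 [ 2.27925801e-01  9.73676995e-01 -1.71448941e-03]
 [-1.44488108e-04 -1.72701448e-03 -9.99998498e-01]]
contact_force [0.34334372 0.40201312 0.18209888]
torque [-0.00219154 -0.00352605  0.00253292]
width 92.0021865809554
171.4
top [[407.20675073   0.         307.85972916]
 [  0.         407.20675073 199.10279629]
 [  0.           0.           1.        ]] -0.051493081041632194 [[-0.03040884 -0.99950258  0.00836075]
 [-0.99811636  0.02991864 -0.05355943]
 [ 0.05328265 -0.00997368 -0.99852966]] [-49.39026829 547.71266891 961.26769256]
side [[492.08493762   0.         318.60067986]
 [  0.         492.08493762 195.27045797]
 [  0.           0.           1.        ]] 0.005942844354341441 [[ 9.79074571e-01 -2.03501201e-01  4.94676987e-04]
 [-1.48155314e-01 -7.14459501e-01 -6.83811103e-01]
 [ 1.39509807e-01  6.69428773e-01 -7.29658914e-01]] [-555.86062718  130.42784276 1174.99712885]
wrist [[293.27657981   0.         317.79259914]
 [  0.         293.27657981 198.29356287]
 [  0.           0.           1.        ]] -0.029568126298831075 [[ 0.22891196  0.97344594 -0.00152539]
 [ 0.93134273 -0.21855471  0.29126372]
 [ 0.2831961  -0.06809441 -0.95664158]] [-649.5547398   -33.46852677  392.40950323]
```

View pics/top0.png

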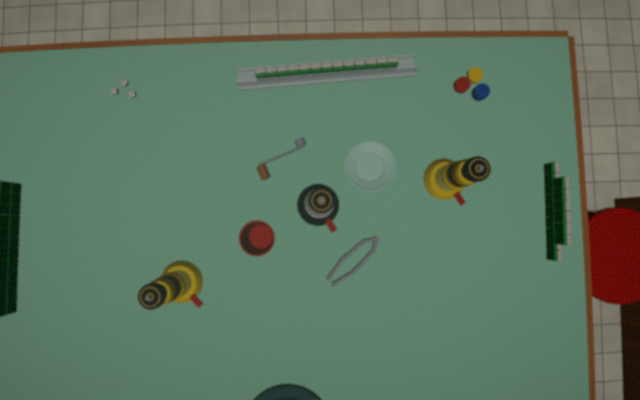

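View pics/side0.png

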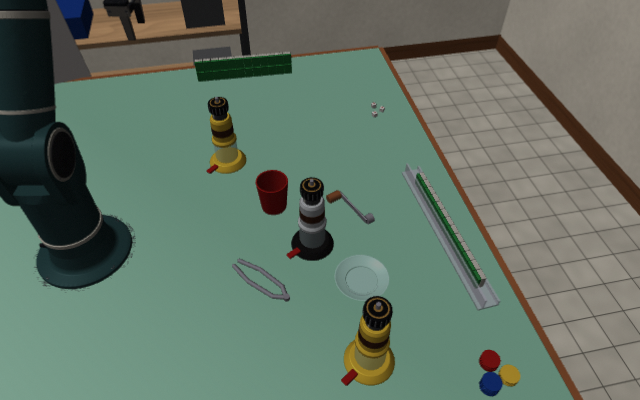

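View pics/wrist0.png

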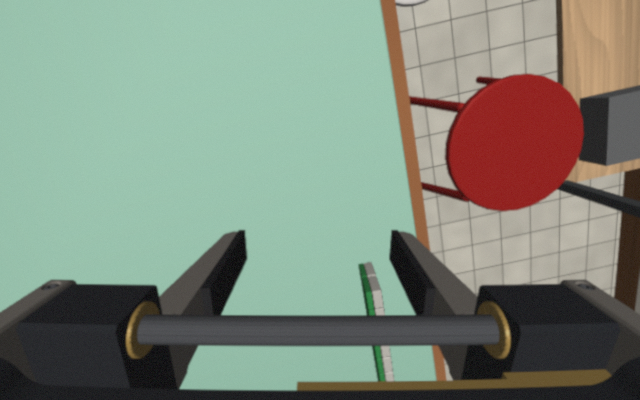

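The mill meant (black foot, silver body) has its ring at about (320,202) in the top picture and (312,187) in the side picture. The yellow ones are decoys. Next I measure it from both views.

```bash
cat > h.py <<'E'
import numpy as np, cv2
from workcell import monitor, eyes, ticket, ctrl
def ray(c,u,v):
    d=cv2.undistortPoints(np.array([[[u,v]]],float),c["mtx"],np.array([c["k1"],0,0,0,0.]))[0,0]
    R=np.array(c["R"]);t=np.array(c["t"])
    o=-R.T@t; return o,R.T@np.array([d[0],d[1],1])
def onz(c,u,v,z):
    o,d=ray(c,u,v); return o+d*(z-o[2])/d[2]
def cloud(c):
    z=c["z_map"]; vv,uu=np.mgrid[0:400,0:640]
    p=cv2.undistortPoints(np.stack([uu,vv],-1).reshape(-1,1,2).astype(float),c["mtx"],np.array([c["k1"],0,0,0,0.]))[:,0]
    P=np.c_[p,np.ones(len(p))]*z.reshape(-1,1)
    return ((P-np.array(c["t"]))@np.array(c["R"])).reshape(400,640,3)
def proj(c,X):
    x=np.array(c["R"])@X+c["t"]; a=x[:2]/x[2]; a=a*(1+c["k1"]*(a@a)); return a*c["mtx"][0,0]+c["mtx"][:2,2]
E
python3 - <<'E'
from h import *
for n,b in(("top",(290,175,350,245)),("side",(285,165,340,265))):
    c=eyes.read_camera(n); x0,y0,x1,y1=b
    im=c["color"][y0:y1,x0:x1,::-1]; cv2.imwrite(f"pics/{n}z.png",cv2.resize(im,None,fx=6 if n=="side" else 8,fy=6 if n=="side" else 8,interpolation=cv2.INTER_CUBIC))
    P=cloud(c)[y0:y1,x0:x1]
    for lo,hi in((195,206),(208,222)):
        m=(P[...,2]>lo)&(P[...,2]<hi); q=P[m]; print(n,lo,m.sum(),q.mean(0),q.min(0),q.max(0)); 
        if m.sum()>5 : 
            (cx,cy),r=cv2.minEnclosingCircle(q[:,:2].astype(np.float32)); print("circ",cx,cy,r)
print(monitor.get_state()["t"])
E
```

```text
top 195 484 [532.20420408 -88.30128165 203.02627799] [ 508.1833064  -112.98561643  195.87313725] [557.18342029 -64.11706789 205.99343801]
circ 532.3983764648438 -88.7168960571289 25.07119369506836
top 208 18 [531.79086278 -88.55825155 216.85207773] [525.47043599 -92.61286322 208.50728477] [536.52974392 -84.87837804 219.07312288]
circ 531.0001220703125 -88.90725708007812 5.529733180999756
side 195 316 [532.14430268 -93.85480987 200.68911605] [ 508.36822471 -116.46015587  195.0010988 ] [558.32283162 -65.65754486 205.75817104]
circ 533.4097900390625 -90.63325500488281 25.967607498168945
side 208 19 [533.37685927 -91.32745979 213.26257474] [529.5777884  -95.70435367 208.77998713] [537.14840459 -85.57213562 216.07441218]
circ 532.8515014648438 -90.64862823486328 5.11499547958374
0.25
```

View pics/topz.png

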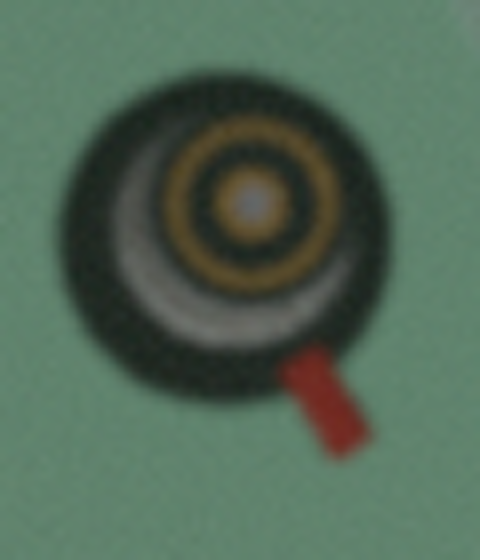

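View pics/sidez.png

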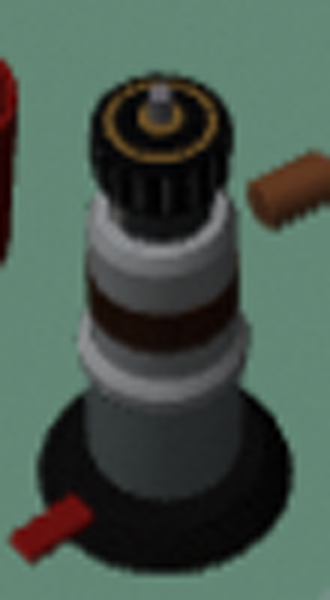

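Ring centre is about (532.5, -89.5), and its top and shaft heights match the sizes given (202 and 216). I lift first, then travel along an outward-bowed path.

```bash
python3 -m inch '[0,0,-50,0, -30,0,-50,0, -60,0,0,0, -60,0,0,0, -60,0,0,0, -50,0,0,0, -20,-55,0,0, -20,-55,0,0, -20,-55,0,0, -20,-55,0,0]' 91.9 20
python3 -c "
from h import *
s=monitor.get_state();R=s['ee_rot'];print(s['q'],R.T@(np.array([532.5,-89.5,460])-s['eef_pos']))"
```

```text
t: 1.5
eef_pos: [437.0, 338.1, 502.1]
ee_rot: [[-0.976, 0.218, -0.004], [0.218, 0.976, -0.006], [0.002, -0.007, -1.0]]
contact_force: [0.7, -0.7, -0.6]
width: 92.0
[-47.74566734  12.26143943   7.69973229  99.33678182  -1.59191154
  68.90628187  37.75124512] [-186.63724057 -396.18072894   44.42093276]
```

```bash
python3 -m inch '[-25,-52,0,0, -25,-52,0,0, -25,-52,0,0, -25,-52,0,0, -25,-52,0,0, -25,-52,0,0, -20,-45,0,0, -10,-20,0,0, 0,0,0,0]'
python3 -c "
from h import *
s=monitor.get_state();R=s['ee_rot'];print(s['q'],R.T@(np.array([532.5,-89.5,460])-s['eef_pos']))"
```

```text
t: 2.62
eef_pos: [530.0, -88.4, 505.7]
ee_rot: [[-0.974, 0.226, 0.001], [0.226, 0.974, -0.005], [-0.002, -0.005, -1.0]]
contact_force: [-0.1, 0.3, -1.3]
width: 91.9
[-16.95015509  10.4668393   26.40923311 102.13602486  -4.6776734
  68.4576585   87.72242736] [-2.57969737 -0.24817422 45.68234884]
```

```bash
python3 - <<'E'
from h import *
c=eyes.read_camera("wrist"); im=c["color"][:,:,::-1].copy()
for z in(202,216): 
    p=proj(c,np.array([532.5,-89.5,z])); print(z,p); cv2.drawMarker(im,tuple(int(round(v)) for v in p),(255,0,255),0,8)
cv2.imwrite("pics/w1.png",im)
P=cloud(c)
d=np.hypot(P[...,0]-532,P[...,1]+89)<45
for lo,hi in((196,206),(209,222)):
    m=d&(P[...,2]>lo)&(P[...,2]<hi); q=P[m]; print(m.sum(), q.mean(0) if m.sum() else '', cv2.minEnclosingCircle(q[:,:2].astype(np.float32)) if m.sum()>5 else '')
E
```

```text
202 [318.3886659  195.71620977]
216 [318.34698453 199.84659317]
1749 [533.17802871 -89.29165305 202.79281749] ((534.1320190429688, -89.89026641845703), 25.373517990112305)
79 [534.09717799 -89.36222526 216.0231032 ] ((534.826171875, -89.54953002929688), 4.394523620605469)
```

View pics/w1.png

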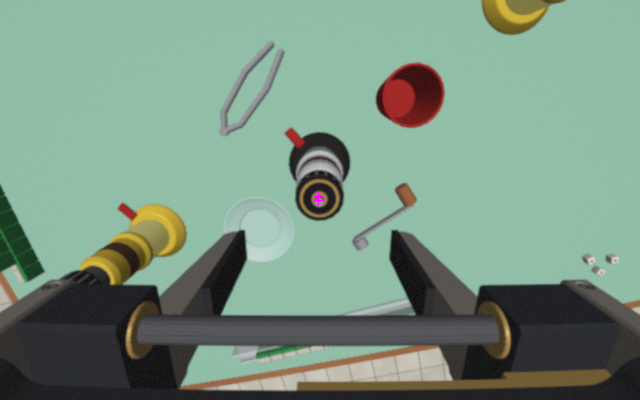

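The wrist view puts the shaft at about (319,199) pixels, giving a centre of (533.3, -89.5), which agrees with the other cameras. I descend.

```bash
python3 -m inch '[-3.3,0,40,0, 0,0,40,0, 0,0,35,0, 0,0,15,0, 0,0,8,0, 0,0,0,0]'
python3 -c "
from h import *
s=monitor.get_state();R=s['ee_rot'];print(s['q'],s['torque'],R.T@(np.array([533.2,-89.5,362])-s['eef_pos']))"
```

```text
t: 3.42
eef_pos: [534.4, -79.2, 365.9]
ee_rot: [[-0.977, 0.212, 0.005], [0.212, 0.977, 0.0], [-0.005, 0.001, -1.0]]
contact_force: [0.1, -0.2, 0.7]
width: 92.1
[-15.10484446  19.40453333  24.41796392 110.81705674 -10.16933929
  51.57023819  92.18165438] [ 0.01887262 -0.0136642   0.05024711] [ -0.98175514 -10.32771777   3.85599941]
```

```bash
python3 -m inch '[-1,-8,3,0, 0,-2,1,0, 0,0,0,0]'
python3 -c "
from h import *
s=monitor.get_state();R=s['ee_rot'];print(s['q'],s['torque'],R.T@(np.array([533.2,-89.5,362])-s['eef_pos']))"
```

```text
t: 3.8
eef_pos: [533.9, -90.4, 364.1]
ee_rot: [[-0.977, 0.212, 0.009], [0.212, 0.977, 0.0], [-0.009, 0.002, -1.0]]
contact_force: [-0.1, -0.3, -0.4]
width: 91.5
[-14.01113578  19.62618497  24.57434762 110.82744561 -10.46507209
  51.14282364  93.58123146] [ 0.03330921 -0.03786194  0.04954323] [0.9101109  0.68975868 2.05195582]
```

```bash
python3 -m inch '[0.9,0.7,1,0, 0,0,0,0, 0,0,0,0, 0,0,0,0]' 
cat > s.py <<'E'
from h import *
s=monitor.get_state();R=np.array(s['ee_rot']);e=R.T@(np.array([533.2,-89.5,362.5])-s['eef_pos'])
yaw=np.degrees(np.arctan2(R[1,1],R[0,1]))
F=np.array(s['contact_force'])
print("t %.2f q7 %.1f yaw(y) %.2f tz %.3f txy %s F %s err %s w %.1f"%(s['t'],s['q'][6],yaw,s['torque'][2],np.round(s['torque'][:2],2),np.round(F,1),np.round(e,1),s['width']))
E
python3 s.py; python3 -m inch '[0,0,0,0, 0,0,0,0, 0,0,0,0, 0,0,0,0, 0,0,0,0, 0,0,0,0]' 45 20;python3 s.py;python3 -m inch '[0,0,0,0, 0,0,0,0, 0,0,0,0, 0,0,0,0]' 45 20; python3 s.py
```

```text
t: 4.3
eef_pos: [533.3, -89.4, 363.4]
ee_rot: [[-0.977, 0.212, 0.01], [0.212, 0.977, 0.0], [-0.01, 0.003, -1.0]]
contact_force: [-0.1, 0.1, 0.2]
width: 91.5
t 4.30 q7 93.5 yaw(y) 77.76 tz -0.012 txy [-0.04 -0.01] F [-0.1  0.1  0.2] err [ 0.  -0.1  0.9] w 91.5
t: 5.05
eef_pos: [533.2, -89.8, 363.4]
ee_rot: [[-0.977, 0.212, 0.01], [0.212, 0.977, -0.0], [-0.01, 0.002, -1.0]]
contact_force: [-0.4, 0.4, 0.3]
width: 49.2
t 5.05 q7 93.5 yaw(y) 77.73 tz 0.025 txy [ 0.02 -0.04] F [-0.4  0.4  0.3] err [0.  0.3 0.9] w 49.2
t: 5.55
eef_pos: [533.2, -89.8, 363.4]
ee_rot: [[-0.977, 0.212, 0.01], [0.213, 0.977, -0.0], [-0.01, 0.002, -1.0]]
contact_force: [-0.2, -0.9, -0.7]
width: 49.1
t 5.55 q7 93.5 yaw(y) 77.73 tz -0.026 txy [-0.17  0.01] F [-0.2 -0.9 -0.7] err [0.1 0.3 0.9] w 49.1
```

```bash
for i in 1; do python3 -m inch '[0,0,0,3, 0,0,0,3, 0,0,0,0]' >/dev/null; python3 s.py; done; python3 -m inch '[0,0,0,3, 0,0,0,3, 0,0,0,0]' >/dev/null; python3 s.py;  python3 -m inch '[0,0,0,3, 0,0,0,3, 0,0,0,0]' >/dev/null; python3 s.py;  python3 -m inch '[0,0,0,3, 0,0,0,3, 0,0,0,0]' >/dev/null; python3 s.py
```

```text
t 5.92 q7 87.9 yaw(y) 71.62 tz 0.067 txy [-0.1  -0.02] F [-0.3 -0.8  0.4] err [0.  0.3 0.9] w 49.5
t 6.30 q7 82.5 yaw(y) 65.65 tz -0.070 txy [-0.13  0.05] F [ 0.5 -0.5 -0.5] err [0.1 0.4 0.9] w 49.8
t 6.67 q7 77.1 yaw(y) 59.74 tz -0.157 txy [-0.16  0.04] F [-0.5 -0.   0.3] err [0.2 0.6 0.9] w 49.5
t 7.05 q7 71.9 yaw(y) 53.97 tz -0.019 txy [-0.23  0.09] F [ 0.2 -0.9 -0.2] err [0.2 0.5 0.9] w 49.4
```

```bash
python3 - <<'E'
from h import *
c=eyes.read_camera("wrist"); cv2.imwrite("pics/w2.png",c["color"][:,:,::-1])
E
python3 s.py
```

```text
t 7.10 q7 71.9 yaw(y) 53.97 tz 0.053 txy [-0.24  0.07] F [-0.4 -1.  -0.1] err [0.2 0.5 0.9] w 49.6
```

View pics/w2.png

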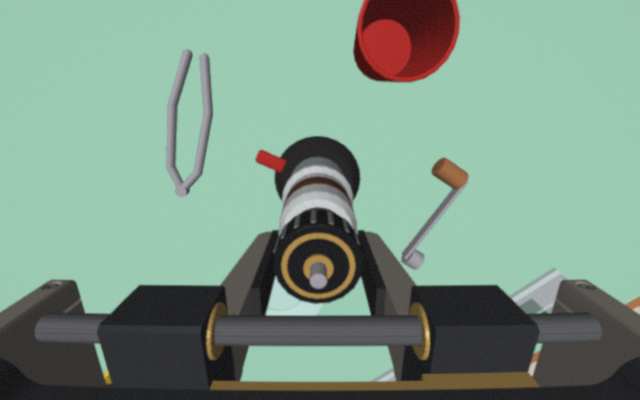

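The wrist view shows the ring's ribs at about (320,215). They should stay fixed in this image if the ring turns with the jaws, so I use that as a slip check, with a firmer grip.

```bash
cat > w.py <<'E'
from h import *
import sys
c=eyes.read_camera("wrist"); im=c["color"][195:305,260:375,::-1]
cv2.imwrite("pics/w_%s.png"%sys.argv[1],cv2.resize(im,None,fx=4,fy=4,interpolation=cv2.INTER_CUBIC))
E
python3 -m inch '[0,0,0,0, 0,0,0,0]' 45 40 >/dev/null; python3 s.py; python3 w.py a
python3 -m inch '[0,0,0,3, 0,0,0,3, 0,0,0,0]' >/dev/null; python3 s.py; python3 w.py b; python3 s.py
python3 -m inch '[0,0,0,3, 0,0,0,3, 0,0,0,0]' >/dev/null; python3 s.py; python3 w.py c; python3 s.py
python3 - <<'E'
import cv2,numpy as np
cv2.imwrite("pics/abc.png",cv2.resize(np.hstack([cv2.imread(f"pics/w_{k}.png") for k in"abc"]),(798,255)))
E
```

```text
t 7.35 q7 72.0 yaw(y) 54.10 tz 0.024 txy [-0.27  0.07] F [-0.8 -1.1  0.2] err [0.2 0.5 0.9] w 49.1
t 7.78 q7 66.6 yaw(y) 48.04 tz 0.078 txy [-0.29  0.1 ] F [ 0.2 -0.8  0.1] err [0.2 0.6 0.9] w 49.5
t 7.83 q7 66.6 yaw(y) 48.05 tz 0.090 txy [-0.22  0.07] F [ 0.1 -0.5  0.9] err [0.3 0.6 0.9] w 49.1
t 8.20 q7 61.2 yaw(y) 42.07 tz -0.017 txy [-0.23  0.1 ] F [-0.7 -1.  -0.5] err [0.3 0.7 0.9] w 49.2
t 8.25 q7 61.2 yaw(y) 42.09 tz -0.042 txy [-0.27  0.11] F [-0.1 -1.4 -0.4] err [0.3 0.7 0.9] w 49.2
```

View pics/abc.png

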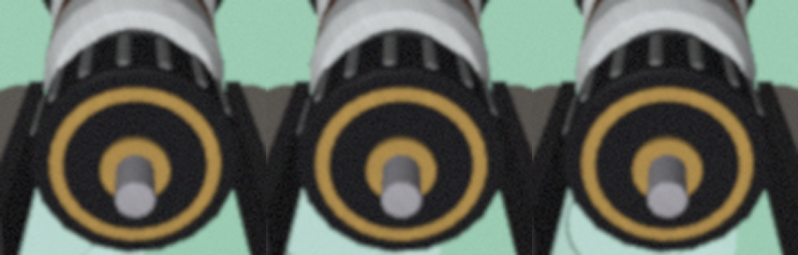

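No slip: the ribs stay at 85, 124 and 164 px in all three panels. The torque ripple fits 22.5° clicks, with bottoms at yaw 55.2, 32.7, 10.2, -12.3 and so on. The earliest possible touch is at -12.3.

```bash
python3 -m inch '[0,0,0,5, 0,0,0,5, 0,0,0,5, 0,0,0,5, 0,0,0,5, 0,0,0,5, 0,0,0,5, 0,0,0,0]' >/dev/null; python3 s.py; python3 w.py d; python3 s.py
```

```text
t 9.25 q7 29.7 yaw(y) 6.73 tz 0.030 txy [-0.4   0.27] F [ 0.1 -0.3  0.2] err [0.9 0.7 0.9] w 49.3
t 9.30 q7 29.7 yaw(y) 6.75 tz 0.054 txy [-0.42  0.28] F [-0.7 -0.2  1.2] err [0.9 0.7 0.9] w 49.3
```

```bash
python3 -m inch '[0.5,0.3,0,5, 0.2,0.2,0,5, 0,0,0,4, 0,0,0,0]' >/dev/null; python3 s.py;  python3 -m inch '[0,0,0,3, 0,0,0,3, 0,0,0,0]' >/dev/null; python3 s.py; python3 -m inch '[0,0,0,2, 0,0,0,0]' >/dev/null; python3 s.py; python3 -m inch '[0,0,0,0]' >/dev/null; python3 s.py
```

```text
t 9.80 q7 17.4 yaw(y) -7.22 tz -0.146 txy [-0.39  0.24] F [-0.2 -1.7  0.9] err [1.1 0.6 0.9] w 49.4
t 10.18 q7 12.5 yaw(y) -12.90 tz 0.025 txy [-0.38  0.31] F [-0.6 -0.9  0.5] err [1.1 0.5 0.9] w 49.4
t 10.43 q7 10.8 yaw(y) -14.85 tz 0.024 txy [-0.39  0.26] F [ 0.3 -0.   1.1] err [1.2 0.5 0.9] w 49.6
t 10.55 q7 10.9 yaw(y) -14.81 tz 0.042 txy [-0.32  0.28] F [-0.2 -1.   1.3] err [1.2 0.5 0.9] w 49.3
```

```bash
python3 -m inch '[0,0,0,3, 0,0,0,0]' >/dev/null; python3 s.py; python3 -m inch '[0,0,0,0]' >/dev/null; python3 s.py; python3 w.py e;python3 s.py
```

```text
t 10.80 q7 8.3 yaw(y) -17.79 tz 0.084 txy [-0.34  0.24] F [-0.3 -1.5  2. ] err [1.2 0.5 0.9] w 49.5
t 10.93 q7 8.3 yaw(y) -17.74 tz 0.052 txy [-0.37  0.34] F [-0.   0.2  0.9] err [1.2 0.5 0.9] w 49.2
t 10.97 q7 8.3 yaw(y) -17.75 tz 0.025 txy [-0.4   0.34] F [-0.8 -2.1  0.7] err [1.2 0.5 0.9] w 49.3
```

```bash
python3 -m inch '[0.5,0.3,0,5, 0,0,0,5, 0,0,0,5, 0,0,0,3, 0,0,0,0]' >/dev/null; python3 s.py;  python3 -m inch '[0,0,0,3, 0,0,0,0]' >/dev/null; python3 s.py; python3 -m inch '[0,0,0,0]' >/dev/null; python3 s.py
```

```text
t 11.60 q7 -7.5 yaw(y) -36.19 tz 0.042 txy [-0.35  0.35] F [-0.7 -0.6  0.8] err [1.3 0.1 0.9] w 48.9
t 11.85 q7 -10.0 yaw(y) -39.07 tz 0.112 txy [-0.42  0.36] F [-0.3 -0.3  1.7] err [1.3 0.1 0.9] w 49.2
t 11.97 q7 -9.9 yaw(y) -38.98 tz 0.070 txy [-0.33  0.35] F [-0.9 -0.8  0.7] err [1.3 0.1 0.9] w 49.4
```

```bash
python3 -m inch '[0,0,0,2, 0,0,0,0]' >/dev/null; python3 s.py; python3 -m inch '[0,0,0,0]' >/dev/null; python3 s.py; python3 w.py f
```

```text
t 12.22 q7 -11.6 yaw(y) -41.06 tz 0.041 txy [-0.32  0.41] F [ 0.3 -0.6  0.9] err [1.4 0.1 0.9] w 49.0
t 12.35 q7 -11.6 yaw(y) -41.05 tz 0.103 txy [-0.35  0.41] F [-1.1 -0.8  1.5] err [1.3 0.1 0.9] w 49.2
```

View pics/w_f.png

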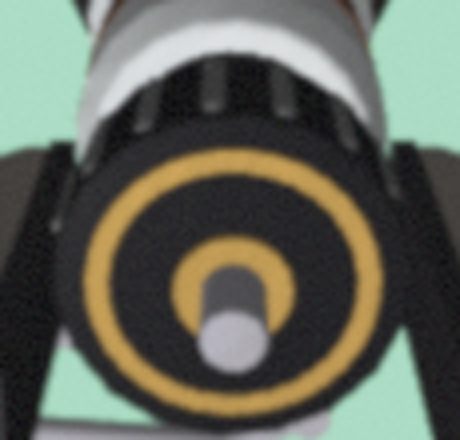

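View pics/w_a.png

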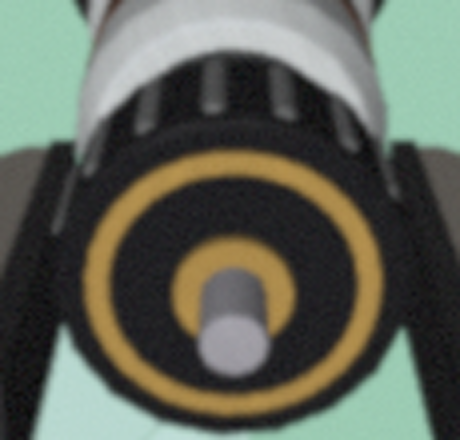

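The ribs are still at 148, 213 and 283 px in both crops, so no slip. There is no touch at click 5, so I go to click 6 (bottom at -57.3).

```bash
python3 -m inch '[0.5,0,0,5, 0.5,0,0,5, 0,0,0,4, 0,0,0,3, 0,0,0,0]' >/dev/null; python3 s.py;  python3 -m inch '[0,0,0,3, 0,0,0,0]' >/dev/null; python3 s.py; python3 -m inch '[0,0,0,0]' >/dev/null; python3 s.py
```

```text
t 13.03 q7 -26.4 yaw(y) -58.58 tz 0.125 txy [-0.34  0.45] F [-0.2 -1.3  1.8] err [ 1.1 -0.2  0.9] w 49.1
t 13.28 q7 -28.8 yaw(y) -61.42 tz 0.350 txy [-0.28  0.44] F [-0.5 -1.1  1.8] err [ 1.  -0.2  0.9] w 49.2
t 13.40 q7 -28.7 yaw(y) -61.33 tz 0.251 txy [-0.29  0.45] F [-1.4 -1.4  2.2] err [ 1.  -0.2  0.9] w 49.3
```

```bash
python3 -m inch '[0,0,0,1.5, 0,0,0,0]' >/dev/null; python3 s.py; python3 -m inch '[0,0,0,0]' >/dev/null; python3 s.py; python3 w.py g; python3 s.py
```

```text
t 13.65 q7 -29.9 yaw(y) -62.82 tz 0.391 txy [-0.34  0.44] F [-0.1 -1.5  0.9] err [ 1.  -0.3  0.9] w 49.3
t 13.78 q7 -29.9 yaw(y) -62.80 tz 0.374 txy [-0.27  0.49] F [-1.1 -0.5  2.4] err [ 1.  -0.3  0.9] w 49.1
t 13.82 q7 -29.9 yaw(y) -62.80 tz 0.380 txy [-0.33  0.48] F [-1.1 -1.2  1.5] err [ 1.  -0.3  0.9] w 49.3
```

View pics/w_g.png

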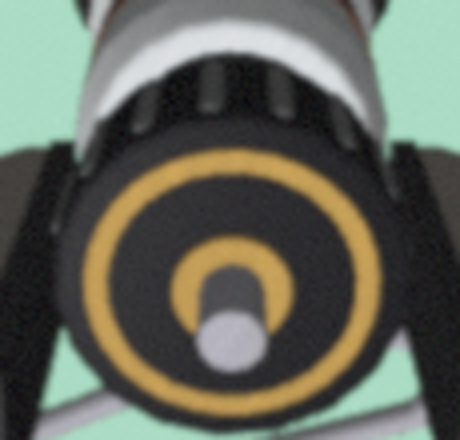

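Touch is felt: 0.38 N m at 5.5° past the sixth bottom, against about 0.09 at the earlier clicks. Zero is at yaw -57.3, so six clicks back is yaw 77.7, about 140.5° counter-clockwise.

```bash
python3 -m inch '[0,0,0,-5, 0,0,0,-5, 0,0,0,-5, 0,0,0,-5, 0,0,0,-5, 0,0,0,-5, 0,0,0,-5, 0,0,0,-5, 0,0,0,-5, 0,0,0,0]' >/dev/null; python3 s.py; python3 -m inch '[0,0,0,-5, 0,0,0,-5, 0,0,0,-5, 0,0,0,-5, 0,0,0,-5, 0,0,0,-5, 0,0,0,-5, 0,0,0,-5, 0,0,0,-5, 0,0,0,0]' >/dev/null; python3 s.py; python3 w.py h
```

```text
t 15.07 q7 8.9 yaw(y) -17.14 tz 0.097 txy [-0.3   0.29] F [0.  0.2 1.3] err [1.7 0.4 0.9] w 49.5
t 16.32 q7 48.6 yaw(y) 27.71 tz 0.116 txy [-0.36  0.29] F [-0.6 -0.5  0.4] err [1.5 1.2 0.9] w 49.0
```

View pics/w_h.png

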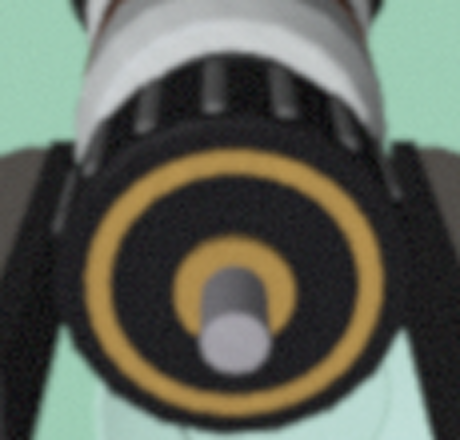

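The ribs are at 148, 213 and 283 px again. 50° remain.

```bash
python3 -m inch '[0,0,0,-5, 0,0,0,-5, 0,0,0,-5, 0,0,0,-5, 0,0,0,-5, 0,0,0,-5, 0,0,0,-5, 0,0,0,-5, 0,0,0,0]' >/dev/null; python3 s.py; 
```

```text
t 17.50 q7 84.4 yaw(y) 67.39 tz -0.001 txy [-0.26  0.17] F [-1.  -0.5  0.2] err [0.6 1.5 0.9] w 49.4
```

```bash
python3 -m inch '[0,0,0,-5, 0,0,0,-4, 0,0,0,-1.3, 0,0,0,0]' >/dev/null; python3 s.py; python3 -m inch '[0,0,0,0, 0,0,0,0]' >/dev/null; python3 s.py; python3 w.py i
```

```text
t 18.00 q7 93.5 yaw(y) 77.31 tz 0.092 txy [-0.3  0.2] F [-1.2  0.7  1.2] err [0.4 1.4 0.9] w 49.3
t 18.25 q7 93.3 yaw(y) 77.19 tz 0.037 txy [-0.28  0.17] F [-1.1 -0.6  1.5] err [0.5 1.4 0.9] w 49.6
```

View pics/w_i.png

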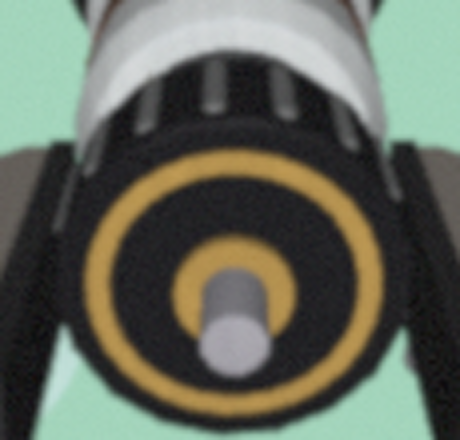

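No slip, and the ring is at a click bottom (torque near 0). I release and retreat straight up.

```bash
python3 -m inch '[0,0,0,0, 0,0,0,0, 0,0,0,0, 0,0,0,0, 0,0,0,0, 0,0,0,0]' 91.9 20 >/dev/null; python3 s.py; python3 w.py j; python3 -m inch '[0,0,-10,0, 0,0,-30,0, 0,0,-40,0, 0,0,-40,0, 0,0,0,0, 0,0,0,0]' ; python3 - <<'E'
from h import *
for n in("wrist","top"): cv2.imwrite(f"pics/{n}9.png",eyes.read_camera(n)["color"][:,:,::-1])
E
```

```text
t 19.05 q7 93.3 yaw(y) 77.15 tz -0.005 txy [ 0.   -0.03] F [ 0.1 -0.2  0.4] err [0.5 0.9 0.6] w 92.1
t: 19.85
eef_pos: [531.9, -91.7, 489.1]
ee_rot: [[-0.975, 0.223, 0.01], [0.223, 0.975, 0.007], [-0.008, 0.009, -1.0]]
contact_force: [0.1, -0.3, -0.3]
width: 92.3
```

View pics/w_j.png

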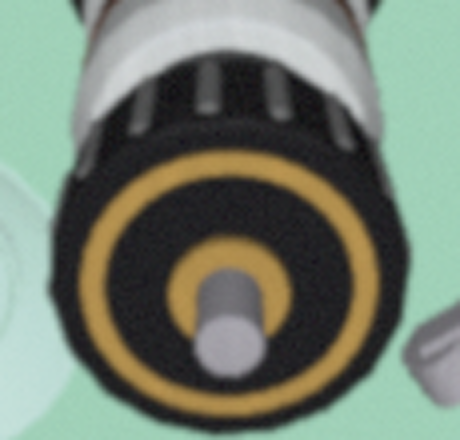

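View pics/wrist9.png

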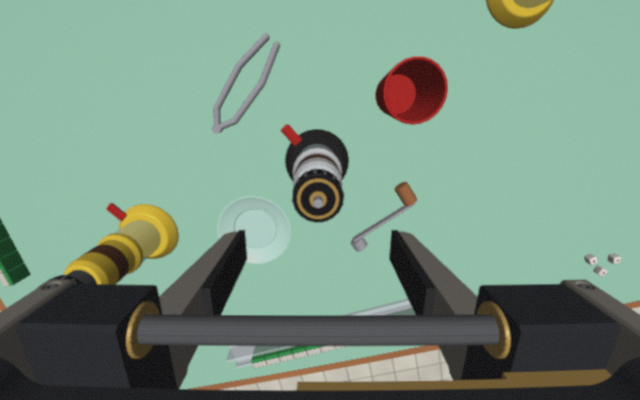

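On release the whole picture moved 4 px while the ribs stayed fixed relative to the shaft, so the ring didn't jump a click. The crank, cup, saucer and tongs look undisturbed.

```bash
python3 -c "
from workcell import ticket
print(ticket.sign_off())"
```

```text
the job is handed in; nothing more can be done
None
```

I turned the ring clockwise until the burrs touched, backed it off six clicks, let go, and handed the job in at about 20 s. No verdict is reported, so the result rests on the checks below.

- **Touch:** The burrs touched at the sixth click from the start. About 5.5° past that click's bottom I felt 0.38 N m, against about 0.05–0.1 N m at the same point on clicks 4 and 5. That is well under the 1 N m that jams the burrs.
- **Back-off:** I turned the ring back 140° counter-clockwise, to 134.5° from the touch zero; six clicks is 135°. The torque there was near zero, as it should be at a click bottom.
- **Slip:** In the wrist pictures the ribs stayed fixed relative to the jaws. The exception was about 1° of give at the peak torque, which recovered. They stayed fixed relative to the shaft when I released, so the ring did not jump a click.
- **Other objects:** The crank, cup, saucer and tongs look unmoved in the last wrist picture, judged by eye. I did not measure their positions.

No checks failed. The torque readings had about 0.05 N m of noise, so the individual clicks were felt only roughly. The click count rests on the measured hand angle and the slip check.

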